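# Close the slip strainer with its bayonet cap

## Task

Set the lever of the strainer's vent valve half open (45 degrees). Then take the bayonet cap, the one with the bar grip, push it into the strainer's mouth against the spring and twist it a quarter turn clockwise to its stop. Finish while still gripping the cap and pressing it fully home, its flange flat on the rim: do not let go; leave everything else on the bench where it stands.

Things in the scene. Friction and masses are not known exactly. Their poses are not given: they have to be found in the camera images.
- strainer: slip strainer fixed to the bench (place and yaw vary): upright steel pot, 72 mm outside diameter, rim 90 mm above the bench, on a 100 x 290 x 8 mm base plate; a pipe runs along its own -y to a brass ball valve 170 mm away. Origin on the pot's axis at bench height, z up. Its mouth is a bayonet socket, see the two mouth points.
- strainer_mouth (a point): centre of the strainer's mouth at rim height (90 mm); axes as strainer. The mouth is a ledge 8 mm thick with a 45.6 mm round hole. Inside, 14 mm below the rim, lies a sprung plate: about 4 N start it moving, about 11 N hold it when the cap is fully home (10 mm of its 12 mm travel).
- strainer_notch (a point): middle of one of the two entry notches in the ledge, at rim height, 26 mm from the mouth's centre: they lie on the strainer's +x (this one) and -x sides, about 15 mm wide, reaching out to 59 mm across. Under the ledge the lugs turn from the notches clockwise seen from above, about 80 degrees to a stop; the other way a stop comes after some 15 degrees.
- cap: bayonet cap, bare aluminium, 0.12 to 0.25 kg, standing on its nose at any yaw; origin at the centre of its underside, z up. Plug 42 mm diameter, 24 mm tall, its lowest 6 mm tapered to 33 mm; flange 68 mm diameter, 24 to 30 mm above the origin; upright bar grip 60 mm long (cap's x), 14 mm wide (y), 30 to 58 mm above the origin. A half turn makes no difference.
- cap_grip (a point): point to grip the cap: on its axis, in the bar, 52 mm above the cap's origin (22 mm above the flange). Fully home the flange's underside lies on the rim and the cap's origin is 24 mm below the mouth point, this point 28 mm above it. Let go after the turn, the spring lifts the cap 5 mm until the lugs catch under the ledge; let go unturned, it rises 10 mm.
- cap_lug (a point): tip of one of the cap's two lugs, 27 mm from its axis, 8 mm above its origin: 9 mm wide, 6 mm tall, on the cap's +x (this one) and -x sides, 54.5 mm across both tips, right under the two ends of the bar (the flange hides them from above). So the bar lies along the strainer's x to enter, and after the turn nearly along its y.
- vent_lever (a joint): opening angle of the valve's lever, rad: 0 = shut, crosswise to the pipe (along the strainer's -x, towards the robot); pi/2 = open, in line with the pipe, pointing away from the pot (strainer's -y). Grows counter-clockwise seen from above; half open is 0.785. Starts 0 to 0.4, turns stiffly (0.15 N m, about 2 N at the grip), stays where it is left.
- vent_pivot (a point): on the lever's vertical axis of rotation, at the height of the middle of its grip (95 mm above the bench)
- vent_grip (a point): middle of the lever's black rubber grip, 68 mm from the axis, 95 mm above the bench: a bar 66 mm long (radially), 14 mm wide, 16 mm tall, free below; its x axis points from the grip to the pivot
- plug: the other plug, not to be used: 50 mm round flange with a small round knob (22 mm) on top, no bar grip and no lugs, 47 mm tall, bare aluminium; origin at the centre of its underside. Stands near the cap; which of the two stands where varies.
- cup: bystander: white porcelain cup, 76 mm across, 75 mm tall; origin at the centre of its underside
- bowl: bystander: white porcelain bowl, 120 mm across, 50 mm tall; origin at the centre of its underside
- brush: bystander: brush 180 mm long lying on the bench in front of the valve, under 30 mm tall
- spatula: bystander: spatula 200 mm long lying on the bench in front of the strainer, under 30 mm tall
- jar: bystander: white jar 60 mm across, 65 mm tall; origin at the centre of its underside
Not all that is in view belongs to the job. What is shaped like the cap but blue is not meant.

How it is judged:
By the outcome, as a careful person would: the job done as asked, in the order asked, and still so for the second after the job is handed in, while the arm keeps its last pose, push and grip.
It also fails if it takes over 56 s, if anything falls off the work surface, if the arm or the gripper's body presses on something with over 40 N, if the wrist force passes 120 N, or if a joint passes its speed limit or range.

## Robot

A 7-joint arm with a two-finger parallel gripper is mounted at the origin on the work surface. World frame = base frame: x ahead of the robot, y to its left, z up, the work surface at z = 0. Lengths are in m, angles in rad, forces in N, time in s.
With the tool pointing down it reaches from about 0.425 to 0.925 m from the base axis. Payload 6.8 kg.
Tool frame: the origin (TCP) lies at the very end of the fingers, on their centre line; the grasp point (between the pads) lies bot.tcp_to_grasp behind it (bot.tcp_to_grasp is the distance from the TCP to the grasp point, in m); z points along the fingers, y is the line along which they close (so a half turn about z gives the same grasp; the last joint's range is limited). The gripper opens to 85 mm and grips with 20 to 120 N. Pads are 22 mm wide; open, the fingers measure 114 mm over their backs; the gripper's body (76 mm by 85 mm) begins 54 mm behind the grasp point. The pads swing forward as they close: fully open they stand 13 mm farther back than shut.
Start: joints at [-1.342, 0.477, 0.022, 1.555, -0.011, 1.109, -0.083], TCP at [0.223, 0.637, 0.231] pointing down, gripper open.
Joint ranges: [-2.96, 2.96], [-0.34, 2.1], [-1.41, 1.46], [0.24, 2.44], [-1.37, 4.51], [0.17, 1.92], [-2.96, 2.96]. Speed limits (rad/s): [2.39, 2.39, 3.14, 3.14, 3.14, 3.14, 3.14].

## Interface

Orientations are given as a unit quaternion [w, x, y, z].
In Python, from station import bot gives the robot as it stands.
- The arm moves only by the tool servo_tool, never from a script. Its argument "motion" is a list that holds one entry, the list of rows, each a list of 7 numbers: the shift along the tool's x, y, z in m, then the turn, a rotation vector about the tool's x, y, z in units of 5 degrees (1.0 is 5 degrees), then the opening, from 0 (shut) to 1 (fully open). A call has 1 to 20 rows; each row is the pose to reach, as a shift and turn from the pose commanded when the call began, along the tool's axes at that moment; what a row does not reach only later rows make up. A row lasts 1/12 s, in which the tool goes at most 41.7 mm and 7.16 degrees, less where a joint would pass 70% of its speed; a pose out of reach is approached as far as the arm can. A call with a gripper value outside its range is refused whole. The fingers move at their own pace and stop on an object; "grip_force" is the grip in N (left out, the last holds). Time passes only in rows, so rows that repeat a pose let the fingers close. It gives the time, the measured TCP pose, the force, the opening and the grip force at its end, in the units of the state.
- bot.get_obs(): the state, without advancing time (a new reading comes with each control period).
- bot.read_camera(name): name is "side" or "top"; returns a dict with "img" (384x512x3 uint8, red, green, blue), "K" (3x3 intrinsics, pixels), "k1" (the pictures are not rectified: a ray, as slopes to the right and down, at radius r is drawn at 1 + k1 r^2 times it, then the intrinsics apply), "pose" (4x4, takes a point from camera to world coordinates). Camera axes: x right, y down, z forward; pixel columns grow to the right and rows downward; lengths in m; the calibration is good to about 2 mm. A picture is of the moment at which its call begins. There is no depth.
- bot.hand_in(): hands the job in; it is judged then, once.
The state is a dict: "t": time; "q": joint angles; "joint_vel": joint speeds; "joint_torque": joint torques, N m; "eef_pos": TCP position; "tool_rot": TCP orientation; "contact_force": force on the tool from outside, world axes, zero at the start; "torque": the same for the moment, N m; "gripper_width": opening from 0.0 (shut) to 1.0 (fully open); "grasp_force": force on a finger pad.
Only numpy, scipy, OpenCV 4.12 (cv2) and the standard library are available. Lean on these libraries where they do the work, as an engineer would, in place of code of your own. Each camera call takes 0.05 s, during which the arm holds its last target. There are 200 camera calls.

## Working session

There is one attempt and no reset: what is moved stays moved. The work goes in short steps, Python scripts to look and compute and a tool call to move; the robot and the scene stay as the last step left them, time stands still between calls to the robot, and variables do not carry over. Pictures are saved under pics/ and viewed, at most 10 in all, crops included, and the job is handed in when it is done.

Besides the shell and the picture viewer there is one more tool, called after ">>>" by a JSON object that holds its "op" and its "data", one argument or row to a line. servo_tool: Moves the arm, as the interface text tells. Its arguments: {"type":"object","properties":{"motion":{"type":"array"},"grip_force":{"type":"number"}},"required":["motion"]}

```bash
mkdir -p pics; cat > h.py <<'E'
import numpy as np, cv2
from station import bot
from scipy.spatial.transform import Rotation as R
def snap(n,f):
    c=bot.read_camera(n); cv2.imwrite('pics/'+f,c['img'][:,:,::-1]); np.savez('pics/'+n+'.npz',**{k:np.array(c[k]) for k in('img','K','k1','pose')}); return c
def load(n): return dict(np.load('pics/'+n+'.npz'))
def ray(c,u,v):
    K=c['K'];k=float(c['k1']); p=cv2.undistortPoints(np.array([[[u,v]]],float),K,np.array([k,0,0,0,0.]))[0,0]
    return c['pose'][:3,3], c['pose'][:3,:3]@np.array([p[0],p[1],1])
def onz(c,u,v,z):
    o,d=ray(c,u,v); return o+d*(z-o[2])/d[2]
def proj(c,P):
    T=np.linalg.inv(c['pose']); p=T[:3,:3]@np.array(P)+T[:3,3]
    return cv2.projectPoints(p.reshape(1,3),np.zeros(3),np.zeros(3),c['K'],np.array([float(c['k1']),0,0,0,0]))[0].ravel()
E
python3 - <<'E'
from h import *
a=snap('top','t0.png');b=snap('side','s0.png')
cv2.imwrite('pics/both0.png',cv2.resize(np.vstack([a['img'],b['img']])[:,:,::-1],None,fx=.78,fy=.78))
print(a['pose'].round(3),b['pose'].round(3),a['K'],a['k1'],b['K'],b['k1']);o=bot.get_obs();print(o,bot.tcp_to_grasp)
E
```

```text
[[-1.000e-03 -9.870e-01  1.580e-01  2.790e-01]
 [-1.000e+00  1.000e-03  5.000e-03 -4.800e-02]
 [-5.000e-03 -1.580e-01 -9.870e-01  1.572e+00]
 [ 0.000e+00  0.000e+00  0.000e+00  1.000e+00]] [[ 0.718 -0.458  0.523 -0.055]
 [-0.695 -0.493  0.523 -0.611]
 [ 0.018 -0.739 -0.673  0.82 ]
 [ 0.     0.     0.     1.   ]] [[483.25568966   0.         253.89374187]
 [  0.         483.25568966 176.53345507]
 [  0.           0.           1.        ]] -0.06912078468398705 [[412.73145728   0.         250.35637319]
 [  0.         412.73145728 187.39059396]
 [  0.           0.           1.        ]] -0.04272607553073413
{'t': 0.1, 'q': array([-1.3420782 ,  0.47770696,  0.02229449,  1.55636551, -0.0115047 ,
        1.1092622 , -0.08313242]), 'joint_vel': array([ 0.00125   , -0.00113073,  0.00102387, -0.00253263, -0.00095965,
        0.00062469,  0.00169279]), 'joint_torque': array([ 3.81114005e-03, -5.97768295e+01,  1.61328524e+00, -2.81956387e+01,
        1.27747556e-02,  5.05626958e-03, -1.68025440e-05]), 'eef_pos': array([0.22288303, 0.63657824, 0.23042354]), 'tool_rot': array([-9.04320804e-05,  1.67600196e-01,  9.85854717e-01, -8.02375729e-04]), 'contact_force': array([-0.00629201, -0.4115105 , -0.14104225]), 'torque': array([ 0.02027576, -0.00583228,  0.04349723]), 'grasp_force': 0.0, 'gripper_width': 1.0009848041181957} 0.0187
```

View pics/t0.png

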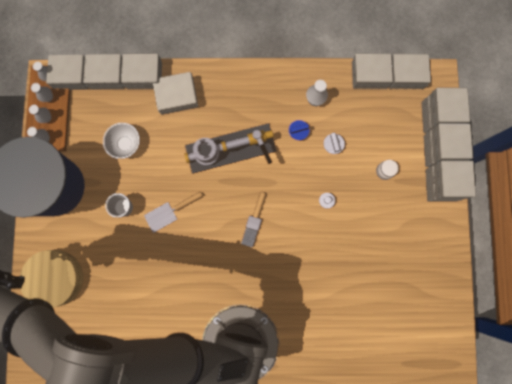

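View pics/s0.png

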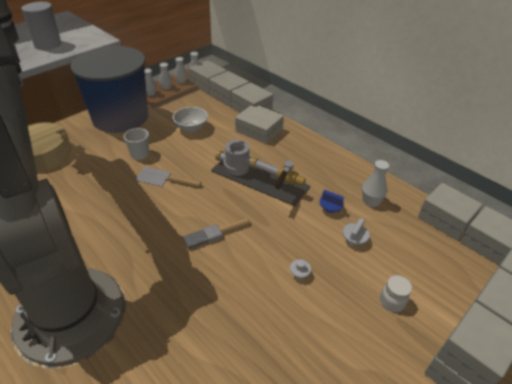

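Top view: strainer pot (206,151), valve (262,137) with the dark lever pointing down to about (268,160). Cap candidates are the grey disc with a bar (334,144), the blue lookalike (300,130, not meant), the small round-knob plug (327,200) and the jar (388,170). I choose (334,144) and check it close up.

```bash
python3 - <<'E'
from h import *
a=load('top')['img'];b=load('side')['img']
r=lambda i,x,y,w,h:cv2.resize(i[y:y+h,x:x+w,::-1],(400,300),interpolation=cv2.INTER_CUBIC)
m=np.vstack([np.hstack([r(a,180,110,100,75),r(a,300,114,72,54)]),np.hstack([r(b,210,130,104,78),r(b,310,180,80,60)])])
cv2.imwrite('pics/crop0.png',m)
E
```

```text
(no output)
```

View pics/crop0.png

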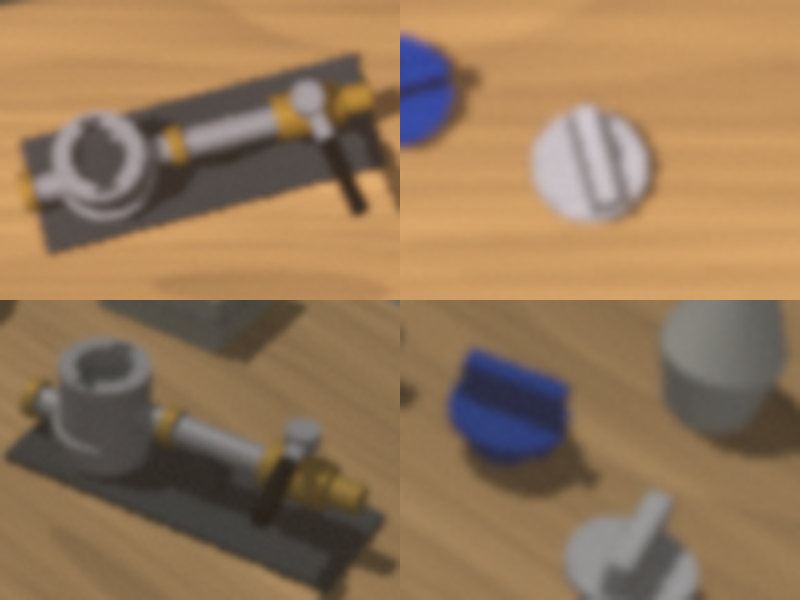

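The crop confirms it: (334,144) is the bare aluminium cap with a bar. The lever pivot knob is near top-view (257,134.5) and the grip end near (269.5,162.5). The notches are visible in the rim. Next I measure.

```bash
cat > meas.py <<'E'
from h import *
from scipy.optimize import least_squares
def main():
    for n in('top','side'):
        c=load(n);im=c['img'];hsv=cv2.cvtColor(im,cv2.COLOR_RGB2HSV)
        g=((hsv[...,1]<70)).astype(np.uint8)
        H,W=g.shape
        roi=lambda x,y,w,h:(slice(y,y+h),slice(x,x+w))
        def blob(m,x,y,w,h):
            z=np.zeros_like(m);z[roi(x,y,w,h)]=m[roi(x,y,w,h)]
            k,l,s,_=cv2.connectedComponentsWithStats(z);i=1+np.argmax(s[1:,4]);return (l==i).astype(np.uint8)
        cx=(184,120,96,60) if n=='top' else (205,135,110,75)
        cc=(318,128,32,32) if n=='top' else (340,212,34,38)
        # plate+pot grey blob
        b=blob(g,*cx)
        P=cv2.findContours(b,0,1)[0][0]; rect=cv2.minAreaRect(P)
        corners=cv2.boxPoints(rect)
        w=np.array([onz(c,*p,.008)[:2] for p in corners])
        print(n,'plate corners',w.round(4).tolist(),'sides',[round(float(np.linalg.norm(w[i]-w[i-1])),4) for i in range(4)])
        d=blob(((hsv[...,2]>95)&(hsv[...,1]<70)).astype(np.uint8),*cx)
        k=blob(((hsv[...,2]>110)&(hsv[...,1]<90)).astype(np.uint8),*cc)
        # cap flange top outline z=.030 (blob includes bar)
        Q=max(cv2.findContours(k,0,1)[0],key=len)[:,0]
        w=np.array([onz(c,*p,.030)[:2] for p in Q]);(ex,ey),r=cv2.minEnclosingCircle(w.astype(np.float32));print(n,'cap n',k.sum(),'circ',ex,ey,r)
        f=least_squares(lambda p:np.hypot(*(w-p[:2]).T)-p[2],[ex,ey,.034],loss='soft_l1',f_scale=.001).x;print('  fit',f.round(4))
        np.save('pics/m_%s.npy'%n,np.dstack([b,d,k]))
if __name__=='__main__':
    main()
    v=[]
    for n,(x,y,w,h) in(('top',(180,110,100,75)),('top',(318,128,32,24)),('side',(205,130,112,84)),('side',(336,212,40,30))):
        im=load(n)['img'][y:y+h,x:x+w,::-1].copy();m=np.load('pics/m_%s.npy'%n)[y:y+h,x:x+w]
        im=cv2.resize(im,(400,300),interpolation=cv2.INTER_CUBIC)
        for i,col in enumerate([(0,0,255),(0,255,0),(255,0,0)]):
            q=cv2.resize(m[...,i],(400,300),interpolation=0);cv2.drawContours(im,cv2.findContours(q,0,1)[0],-1,col,1)
        v.append(im)
    cv2.imwrite('pics/crop1.png',np.vstack([np.hstack(v[:2]),np.hstack(v[2:])]))
E
python3 meas.py
```

```text
top plate corners [[0.645, 0.1882], [0.7178, -0.0851], [0.6169, -0.11], [0.5455, 0.1606]] sides [0.1033, 0.2828, 0.1039, 0.2798]
top cap n 371 circ 0.6378496885299683 -0.3024849593639374 0.036588091403245926
  fit [ 0.6368 -0.3025  0.0346]
side plate corners [[0.5425, 0.1547], [0.7063, 0.268], [0.7744, -0.0605], [0.6186, -0.1329]] sides [0.2975, 0.1992, 0.3356, 0.1718]
side cap n 376 circ 0.6463673710823059 -0.29394569993019104 0.04792509600520134
  fit [ 0.6387 -0.3019  0.0336]
```

View pics/crop1.png

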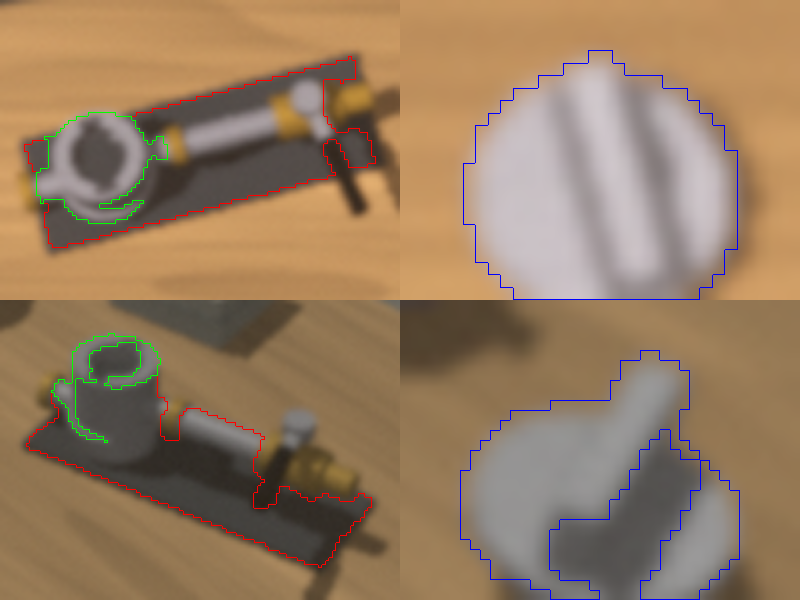

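```bash
python3 - <<'E'
from h import *
from scipy.optimize import least_squares
t=load('top');s=load('side')
T=lambda x,y:((x+.5)/4-.5+180,(y+.5)/4-.5+110)
C=lambda x,y:((x-400+.5)/12.5-.5+318,(y+.5)/12.5-.5+128)
S=lambda x,y:((x+.5)/3.571-.5+205,(y-300+.5)/3.571-.5+130)
D=lambda x,y:((x-400+.5)/10-.5+336,(y-300+.5)/10-.5+212)
def fit(P,r):
    f=least_squares(lambda p:np.hypot(*(P-p[:2]).T)-p[2],[*P.mean(0),r],loss='soft_l1',f_scale=.001).x
    g=least_squares(lambda p:np.hypot(*(P-p[:2]).T)-r,P.mean(0)).x;return f.round(4),g.round(4)
m=np.load('pics/m_top.npy')[...,1];Q=max(cv2.findContours(m,0,1)[0],key=len)[:,0]
Q=[q for q in Q if q[1]<148 and 193<q[0]<214]
print('rim top',fit(np.array([onz(t,*q,.09)[:2] for q in Q]),.036))
m=np.load('pics/m_side.npy')[...,1];Q=max(cv2.findContours(m,0,1)[0],key=len)[:,0]
o=S(0,300);Q=[q for q in Q if S(73,0)[0]-1<q[0]<S(160,0)[0]+1 and q[1]<S(0,388)[1] and not(q[0]<S(100,0)[0] and q[1]>S(0,368)[1])]
print('rim side',fit(np.array([onz(s,*q,.09)[:2] for q in Q]),.036))
print('hole top',onz(t,*T(100,155),.09))
for z in(.1,.11,.115):print('knob',z,onz(t,*T(308,97),z).round(4),onz(s,*S(300,422),z).round(4))
a=onz(t,*T(320,125),.103);b=onz(t,*T(358,210),.103);d=b-a;print('lever tip',a.round(4),b.round(4),np.degrees(np.arctan2(d[1],d[0])))
a=onz(t,*C(592,72),.058);b=onz(t,*C(634,265),.058);d=b-a;print('bar',((a+b)/2).round(4),d,np.degrees(np.arctan2(d[1],d[0])))
a=onz(s,*D(655,362),.058);b=onz(s,*D(575,525),.058);d=b-a;print('bar side',((a+b)/2).round(4),d,np.degrees(np.arctan2(d[1],d[0])))
q=bot.get_obs()['tool_rot'];print(R.from_quat(np.roll(q,-1)).as_matrix().round(3))
E
```

```text
rim top (array([0.5949, 0.1121, 0.0454]), array([0.6053, 0.1133]))
rim side (array([0.6075, 0.1117, 0.0326]), array([0.6049, 0.1124]))
hole top [0.60664577 0.11300973 0.09      ]
knob 0.1 [ 0.6505 -0.0503  0.1   ] [ 0.6494 -0.0546  0.1   ]
knob 0.11 [ 0.648  -0.0503  0.11  ] [ 0.6396 -0.0623  0.11  ]
knob 0.115 [ 0.6467 -0.0503  0.115 ] [ 0.6347 -0.0661  0.115 ]
lever tip [ 0.6273 -0.0596  0.103 ] [ 0.5599 -0.0888  0.103 ] -156.58863278833857
bar [ 0.6374 -0.301   0.058 ] [-0.0509243  -0.00936811  0.        ] -169.5763277793646
bar side [ 0.6337 -0.3049  0.058 ] [-6.09069204e-02 -1.85012704e-02  1.11022302e-16] -163.10315798592796
[[-0.944  0.33  -0.   ]
 [ 0.33   0.944 -0.002]
 [-0.    -0.002 -1.   ]]
```

```bash
cat > go.py <<'E'
# usage: go.py x y z xangle_deg [..]: prints shift (tool axes, m) and turn (units of 5 deg) from the current pose
import sys
from h import *
o=bot.get_obs();q=R.from_quat(np.roll(o['tool_rot'],-1));p=o['eef_pos'];X=q.as_matrix()[:,0]
print('t',round(o['t'],2),'p',p.round(4),'yaw',np.degrees(np.arctan2(X[1],X[0])).round(2),'F',np.round(o['contact_force'],1),'q',o['q'].round(2))
a=list(map(float,sys.argv[1:]))
for i in range(0,len(a),4):
    x,y,z,w=a[i:i+4];c,s=np.cos(np.radians(w)),np.sin(np.radians(w))
    T=R.from_matrix(np.array([[c,s,0],[s,-c,0],[0,0,-1]]))
    print('shift',q.inv().apply(np.array([x,y,z])-p).round(4).tolist(),'turn',(np.degrees((q.inv()*T).as_rotvec())/5).round(3).tolist())
E
python3 go.py 0.5857 -0.078 0.20 203  .5857 -.078 .076 203
```

```text
t 0.1 p [0.2229 0.6366 0.2304] yaw 160.7 F [-0.  -0.4 -0.1] q [-1.34  0.48  0.02  1.56 -0.01  1.11 -0.08]
shift [-0.5786, -0.5545, 0.0314] turn [-0.018, -0.006, -8.459]
shift [-0.5786, -0.5543, 0.1554] turn [-0.018, -0.006, -8.459]
```

>>> {"op": "servo_tool", "data": {
  "motion": [
    [[-0.03, -0.03, 0, 0, 0, -0.4, 1], [-0.06, -0.057, 0, 0, 0, -0.9, 1], [-0.09, -0.086, 0.005, 0, 0, -1.3, 1], [-0.12, -0.115, 0.005, 0, 0, -1.8, 1], [-0.15, -0.144, 0.01, 0, 0, -2.2, 1], [-0.18, -0.173, 0.01, 0, 0, -2.6, 1], [-0.21, -0.201, 0.01, 0, 0, -3.1, 1], [-0.24, -0.23, 0.01, 0, 0, -3.5, 1], [-0.27, -0.259, 0.015, 0, 0, -4, 0.8], [-0.3, -0.288, 0.015, 0, 0, -4.4, 0.7], [-0.33, -0.316, 0.02, 0, 0, -4.8, 0.6], [-0.36, -0.345, 0.02, 0, 0, -5.3, 0.6], [-0.39, -0.374, 0.02, 0, 0, -5.7, 0.6], [-0.42, -0.403, 0.02, 0, 0, -6.2, 0.6], [-0.45, -0.431, 0.025, 0, 0, -6.6, 0.6], [-0.48, -0.46, 0.025, 0, 0, -7, 0.6], [-0.51, -0.489, 0.03, 0, 0, -7.5, 0.6], [-0.54, -0.518, 0.03, 0, 0, -7.9, 0.6], [-0.5786, -0.5545, 0.0314, -0.018, -0.006, -8.459, 0.6], [-0.5786, -0.5545, 0.0314, -0.018, -0.006, -8.459, 0.6]]
  ],
  "grip_force": 25
}}

```text
t: 1.77
eef_pos: [0.5872, -0.0852, 0.1998]
tool_rot: [0.001, -0.197, 0.98, -0.001]
contact_force: [0.3, -0.2, 0.2]
gripper_width: 0.601
grasp_force: 0.0
```

```bash
python3 go.py 0.5857 -0.078 0.2 203  .5857 -.078 .076 203
```

```text
t 1.77 p [ 0.5872 -0.0852  0.1998] yaw -157.31 F [ 0.3 -0.2  0.2] q [-0.17  0.38  0.27  1.81 -0.12  0.97  2.11]
shift [-0.0014, 0.0072, -0.0003] turn [-0.03, 0.006, -0.062]
shift [-0.0014, 0.0075, 0.1237] turn [-0.03, 0.006, -0.062]
```

>>> {"op": "servo_tool", "data": {
  "motion": [
    [[0, 0, 0.03, 0, 0, 0, 0.6], [0, 0, 0.06, 0, 0, 0, 0.6], [0, 0, 0.09, 0, 0, 0, 0.6], [0, 0, 0.11, 0, 0, 0, 0.6], [0, 0, 0.124, 0, 0, 0, 0.6], [0, 0, 0.124, 0, 0, 0, 0.6], [0, 0, 0.124, 0, 0, 0, 0.6]]
  ]
}}

```text
t: 2.35
eef_pos: [0.5853, -0.0772, 0.0753]
tool_rot: [-0.001, -0.199, 0.98, 0.001]
contact_force: [-0.2, 0.5, 0.0]
gripper_width: 0.602
grasp_force: 0.0
```

```bash
python3 go.py 0.5857 -0.078 0.076 203; python3 - <<'E'
from h import *
a=snap('top','t1.png')['img'];b=snap('side','s1.png')['img']
r=lambda i,x,y,w,h:cv2.resize(i[y:y+h,x:x+w,::-1],(400,300),interpolation=cv2.INTER_CUBIC)
cv2.imwrite('pics/crop2.png',np.hstack([r(a,215,110,100,75),r(b,240,130,104,78)]))
E
```

```text
t 2.35 p [ 0.5853 -0.0772  0.0753] yaw -157.01 F [-0.2  0.5  0. ] q [-0.14  0.54  0.22  1.9  -0.17  0.73  2.15]
shift [-0.0001, -0.0009, -0.0007] turn [0.024, -0.01, -0.002]
```

View pics/crop2.png

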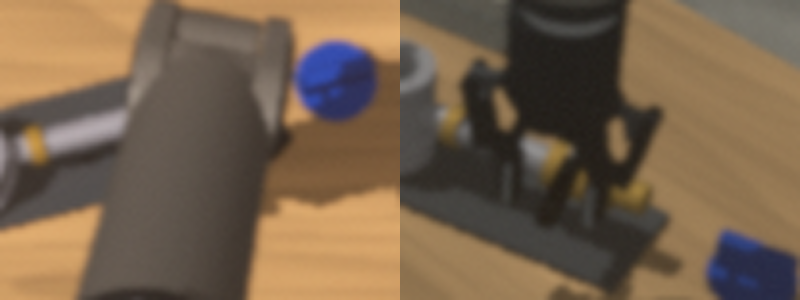

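The side crop shows the black lever grip (555,190) between the open fingers. I close on it.

>>> {"op": "servo_tool", "data": {
  "motion": [
    [[0, 0, 0, 0, 0, 0, 0], [0, 0, 0, 0, 0, 0, 0], [0, 0, 0, 0, 0, 0, 0], [0, 0, 0, 0, 0, 0, 0], [0, 0, 0, 0, 0, 0, 0], [0, 0, 0, 0, 0, 0, 0]]
  ],
  "grip_force": 25
}}

```text
t: 2.95
eef_pos: [0.5867, -0.078, 0.0769]
tool_rot: [0.001, -0.199, 0.98, 0.0]
contact_force: [-0.8, -2.2, 5.9]
gripper_width: 0.158
grasp_force: 28.2
```

```bash
python3 go.py; python3 - <<'E'
import numpy as np
from h import *
o=bot.get_obs();print(o['gripper_width'],o['grasp_force'],o['torque'].round(2))
# arc in tool axes (commanded start: p0,yaw 203), pivot guess
pv=np.array([.6485,-.0519]);p0=np.array([.5857,-.078]);r=np.linalg.norm(p0-pv)
a0=np.degrees(np.arctan2(*(p0-pv)[::-1]));print('a0',a0,r)
w=np.radians(203);X=np.array([np.cos(w),np.sin(w)]);Y=np.array([np.sin(w),-np.cos(w)])
for d in (4,8,12,16,20,24,28,32,36,37.5):
    a=np.radians(a0+d);p=pv+r*np.array([np.cos(a),np.sin(a)])-p0;print(d,(p@X).round(4),(p@Y).round(4),-d/5)
E
```

```text
t 2.95 p [ 0.5867 -0.078   0.0769] yaw -157.06 F [-0.8 -2.2  5.9] q [-0.14  0.54  0.22  1.9  -0.17  0.73  2.15]
0.15788021569991398 28.156036734580994 [-0.37  0.08 -0.25]
a0 -157.43198055710621 0.0680077201499947
4 -0.0001 -0.0047 -0.8
8 -0.0006 -0.0095 -1.6
12 -0.0014 -0.0142 -2.4
16 -0.0025 -0.0188 -3.2
20 -0.0039 -0.0233 -4.0
24 -0.0057 -0.0277 -4.8
28 -0.0077 -0.032 -5.6
32 -0.0101 -0.0361 -6.4
36 -0.0127 -0.0401 -7.2
37.5 -0.0137 -0.0415 -7.5
```

>>> {"op": "servo_tool", "data": {
  "motion": [
    [[-0.0001, -0.0047, 0, 0, 0, -0.8, 0], [-0.0006, -0.0095, 0, 0, 0, -1.6, 0], [-0.0014, -0.0142, 0, 0, 0, -2.4, 0], [-0.0025, -0.0188, 0, 0, 0, -3.2, 0], [-0.0039, -0.0233, 0, 0, 0, -4.0, 0], [-0.0057, -0.0277, 0, 0, 0, -4.8, 0], [-0.0077, -0.032, 0, 0, 0, -5.6, 0], [-0.0101, -0.0361, 0, 0, 0, -6.4, 0], [-0.0127, -0.0401, 0, 0, 0, -7.2, 0], [-0.0134, -0.0411, 0, 0, 0, -7.4, 0], [-0.0134, -0.0411, 0, 0, 0, -7.4, 0], [-0.0134, -0.0411, 0, 0, 0, -7.4, 0], [-0.0134, -0.0411, 0, 0, 0, -7.4, 0]]
  ]
}}

```text
t: 4.03
eef_pos: [0.6159, -0.1117, 0.0769]
tool_rot: [0.002, -0.499, 0.867, -0.001]
contact_force: [3.2, -4.2, 5.0]
gripper_width: 0.161
grasp_force: 28.0
```

```bash
python3 go.py; python3 - <<'E'
from h import *
p=bot.get_obs()['eef_pos'];d=p[:2]-np.array([.6485,-.0519]);print(np.hypot(*d),np.degrees(np.arctan2(d[1],d[0])),bot.get_obs()['torque'])
E
```

```text
t 4.03 p [ 0.6159 -0.1117  0.0769] yaw -120.18 F [ 3.2 -4.2  5. ] q [ 0.04  0.57  0.06  1.8  -0.05  0.76  2.73]
0.06812308533601369 -118.59190988333977 [-1.04026911 -0.58329459 -0.23484143]
```

>>> {"op": "servo_tool", "data": {
  "motion": [
    [[0, 0, 0, 0, 0, 0, 0.6], [0, 0, 0, 0, 0, 0, 0.6], [0, 0, 0, 0, 0, 0, 0.6], [0, 0, 0, 0, 0, 0, 0.6], [0, 0, -0.03, 0, 0, 0, 0.6], [0, 0, -0.06, 0, 0, 0, 0.6], [0, 0, -0.09, 0, 0, 0, 0.6], [0, 0, -0.13, 0, 0, 0, 0.6], [0, 0, -0.13, 0, 0, 0, 0.6], [0, 0, -0.13, 0, 0, 0, 0.6]]
  ]
}}

```text
t: 4.87
eef_pos: [0.6158, -0.1099, 0.2085]
tool_rot: [0.003, -0.5, 0.866, -0.001]
contact_force: [-0.0, 0.4, -0.2]
gripper_width: 0.598
grasp_force: 0.0
```

```bash
python3 go.py 0.637 -0.302 0.16 194
```

```text
t 4.87 p [ 0.6158 -0.1099  0.2085] yaw -119.99 F [-0.   0.4 -0.2] q [ 0.02  0.41  0.07  1.71 -0.04  1.01  2.73]
shift [0.1559, -0.1142, 0.0483] turn [-0.025, 0.062, 9.201]
```

>>> {"op": "servo_tool", "data": {
  "motion": [
    [[0.02, -0.014, 0, 0, 0, 1.1, 0.6], [0.04, -0.028, 0, 0, 0, 2.2, 0.6], [0.06, -0.043, 0, 0, 0, 3.3, 0.6], [0.08, -0.057, 0.01, 0, 0, 4.4, 0.6], [0.1, -0.072, 0.02, 0, 0, 5.5, 0.6], [0.12, -0.086, 0.03, 0, 0, 6.6, 0.6], [0.14, -0.1, 0.04, 0, 0, 7.7, 0.6], [0.156, -0.114, 0.048, 0, 0.05, 8.8, 0.6], [0.156, -0.114, 0.048, -0.02, 0.06, 9.2, 0.6], [0.156, -0.114, 0.048, -0.02, 0.06, 9.2, 0.6], [0.156, -0.114, 0.048, -0.02, 0.06, 9.2, 0.6]]
  ]
}}

```text
t: 5.78
eef_pos: [0.6344, -0.3011, 0.1558]
tool_rot: [-0.004, -0.123, 0.992, 0.001]
contact_force: [0.0, 0.6, 0.2]
gripper_width: 0.605
grasp_force: 0.0
```

```bash
python3 go.py 0.637 -0.302 0.034 194; python3 - <<'E'
from h import *
a=snap('top','t2.png')['img'];b=snap('side','s2.png')['img']
r=lambda i,x,y,w,h:cv2.resize(i[y:y+h,x:x+w,::-1],(400,300),interpolation=cv2.INTER_CUBIC)
cv2.imwrite('pics/crop3.png',np.vstack([np.hstack([r(a,225,115,60,45),r(a,300,114,72,54)]),np.hstack([r(b,240,140,72,54),r(b,310,190,80,60)])]))
E
```

```text
t 5.78 p [ 0.6344 -0.3011  0.1558] yaw -165.9 F [0.  0.6 0.2] q [ 0.17  0.61  0.28  1.56 -0.19  1.01  2.32]
shift [-0.0032, -0.0019, 0.1217] turn [0.034, -0.077, 0.019]
```

View pics/crop3.png

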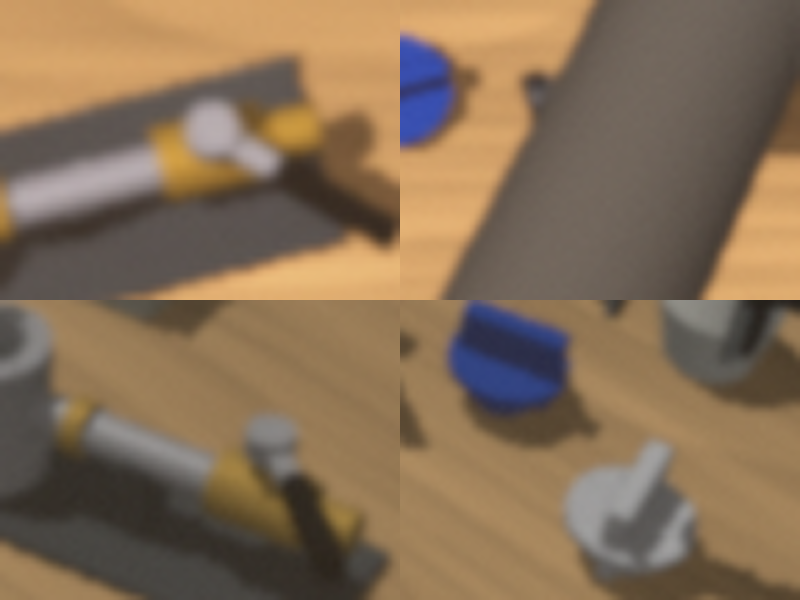

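The lever now points down-right: top crop from the knob (213,128) to the tip (388,240). I work out its angle, lower onto the bar, then grip.

```bash
python3 - <<'E'
from h import *
t=load('top');s=load('side')
T=lambda x,y:((x+.5)/6.667-.5+225,(y+.5)/6.667-.5+115)
S=lambda x,y:((x+.5)/5.556-.5+240,(y-300+.5)/5.556-.5+140)
pv=np.array([.6485,-.0519])
def ang(p): d=p[:2]-pv;return p.round(4),np.hypot(*d).round(4),(np.degrees(np.arctan2(d[1],d[0]))+165.2).round(1)
print(ang(onz(t,*T(388,238),.1)),ang(onz(s,*S(330,568),.095)))
a=onz(t,*T(245,148),.105);b=onz(t,*T(386,236),.1);d=b-a;print(np.degrees(np.arctan2(d[1],d[0]))+165.2)
a=onz(s,*S(297,483),.1);b=onz(s,*S(332,568),.095);d=b-a;print(np.degrees(np.arctan2(d[1],d[0]))+165.2)
E
python3 go.py 0.637 -0.302 0.034 194
```

```text
(array([ 0.5979, -0.1316,  0.1   ]), np.float64(0.0944), np.float64(42.8)) (array([ 0.5999, -0.136 ,  0.095 ]), np.float64(0.0971), np.float64(45.2))
43.211822675288374
43.965134680296615
t 5.88 p [ 0.6351 -0.3006  0.157 ] yaw -165.85 F [ 0.5 -0.2 -0.1] q [ 0.16  0.61  0.28  1.56 -0.19  1.01  2.32]
shift [-0.0021, -0.0021, 0.1229] turn [0.026, -0.057, 0.03]
```

>>> {"op": "servo_tool", "data": {
  "motion": [
    [[0, 0, 0.03, 0, 0, 0, 0.6], [0, 0, 0.06, 0, 0, 0, 0.6], [0, 0, 0.08, 0, 0, 0, 0.6], [0, 0, 0.1, 0, 0, 0, 0.6], [0, 0, 0.115, 0, 0, 0, 0.6], [0, 0, 0.115, 0, 0, 0, 0.6], [0, 0, 0.115, 0, 0, 0, 0.6]]
  ]
}}

```text
t: 6.47
eef_pos: [0.6344, -0.3014, 0.0423]
tool_rot: [-0.003, -0.122, 0.992, 0.001]
contact_force: [-0.2, -0.2, 1.4]
gripper_width: 0.599
grasp_force: 0.0
```

```bash
python3 go.py 0.637 -0.302 0.034 194
```

```text
t 6.47 p [ 0.6344 -0.3014  0.0423] yaw -165.95 F [-0.2 -0.2  1.4] q [ 0.19  0.74  0.25  1.62 -0.22  0.82  2.34]
shift [-0.0024, -0.0012, 0.0083] turn [0.021, -0.059, 0.01]
```

>>> {"op": "servo_tool", "data": {
  "motion": [
    [[-0.002, -0.001, 0.004, 0.02, -0.06, 0, 0.6], [-0.002, -0.001, 0.0085, 0.02, -0.06, 0, 0.6], [-0.002, -0.001, 0.0085, 0.02, -0.06, 0, 0.4], [-0.002, -0.001, 0.0085, 0.02, -0.06, 0, 0.2], [-0.002, -0.001, 0.0085, 0.02, -0.06, 0, 0], [-0.002, -0.001, 0.0085, 0.02, -0.06, 0, 0], [-0.002, -0.001, 0.0085, 0.02, -0.06, 0, 0], [-0.002, -0.001, 0.0085, 0.02, -0.06, 0, 0], [-0.002, -0.001, 0.0085, 0.02, -0.06, 0, 0]]
  ],
  "grip_force": 90
}}

```text
t: 7.22
eef_pos: [0.637, -0.3029, 0.0346]
tool_rot: [0.001, -0.122, 0.993, -0.001]
contact_force: [-0.7, -0.4, 3.3]
gripper_width: 0.141
grasp_force: 88.4
```

```bash
python3 go.py 0.637 -0.302 0.034 194 .604 .1125 .17 194.8
```

```text
t 7.22 p [ 0.637  -0.3029  0.0346] yaw -166.01 F [-0.7 -0.4  3.3] q [ 0.19  0.75  0.24  1.62 -0.23  0.8   2.35]
shift [-0.0003, 0.0009, 0.0006] turn [-0.016, 0.016, -0.002]
shift [-0.0686, 0.4109, -0.1359] turn [-0.016, 0.016, -0.162]
```

>>> {"op": "servo_tool", "data": {
  "motion": [
    [[0, 0, -0.03, 0, 0, 0, 0], [0, 0, -0.06, 0, 0, 0, 0], [0, 0, -0.1, 0, 0, 0, 0], [0, 0.01, -0.135, 0, 0, 0, 0], [-0.005, 0.03, -0.156, 0, 0, 0, 0], [-0.01, 0.06, -0.156, 0, 0, 0, 0], [-0.015, 0.09, -0.156, 0, 0, 0, 0], [-0.02, 0.12, -0.156, 0, 0, 0, 0], [-0.025, 0.15, -0.156, 0, 0, 0, 0], [-0.03, 0.18, -0.156, 0, 0, 0, 0], [-0.035, 0.21, -0.156, 0, 0, 0, 0], [-0.04, 0.24, -0.156, 0, 0, 0, 0], [-0.045, 0.27, -0.156, 0, 0, 0, 0], [-0.05, 0.3, -0.156, 0, 0, 0, 0], [-0.055, 0.33, -0.156, 0, 0, 0, 0], [-0.06, 0.36, -0.156, 0, 0, -0.1, 0], [-0.065, 0.39, -0.156, 0, 0, -0.16, 0], [-0.0686, 0.411, -0.156, 0, 0, -0.16, 0], [-0.0686, 0.411, -0.156, 0, 0, -0.16, 0], [-0.0686, 0.411, -0.156, 0, 0, -0.16, 0]]
  ]
}}

```text
t: 8.88
eef_pos: [0.6027, 0.1148, 0.1891]
tool_rot: [-0.0, -0.131, 0.991, -0.0]
contact_force: [1.0, -0.8, -2.3]
gripper_width: 0.145
grasp_force: 88.3
```

>>> {"op": "servo_tool", "data": {
  "motion": [
    [[0, 0, 0.01, 0, 0, 0, 0], [0, 0, 0.02, 0, 0, 0, 0], [0, 0, 0.03, 0, 0, 0, 0], [0, 0, 0.03, 0, 0, 0, 0], [0, 0, 0.03, 0, 0, 0, 0]]
  ]
}}

```text
t: 9.3
eef_pos: [0.6029, 0.1118, 0.1584]
tool_rot: [-0.001, -0.128, 0.992, -0.001]
contact_force: [-0.6, 0.1, -1.2]
gripper_width: 0.147
grasp_force: 88.3
```

```bash
python3 go.py .605 .1125 .16 194.8; python3 - <<'E'
from h import *
a=snap('top','t3.png')['img'];b=snap('side','s3.png')['img']
r=lambda i,x,y,w,h:cv2.resize(i[y:y+h,x:x+w,::-1],(400,300),interpolation=cv2.INTER_CUBIC)
cv2.imwrite('pics/crop4.png',np.vstack([np.hstack([r(a,165,110,80,60),r(a,225,115,60,45)]),np.hstack([r(b,200,90,100,75),r(b,210,110,60,45)])]))
E
```

```text
t 9.3 p [0.6029 0.1118 0.1584] yaw -165.28 F [-0.6  0.1 -1.2] q [-0.44  0.46  0.21  1.79 -0.12  0.91  1.64]
shift [-0.0022, 0.0002, -0.0016] turn [-0.013, -0.023, -0.016]
```

View pics/crop4.png

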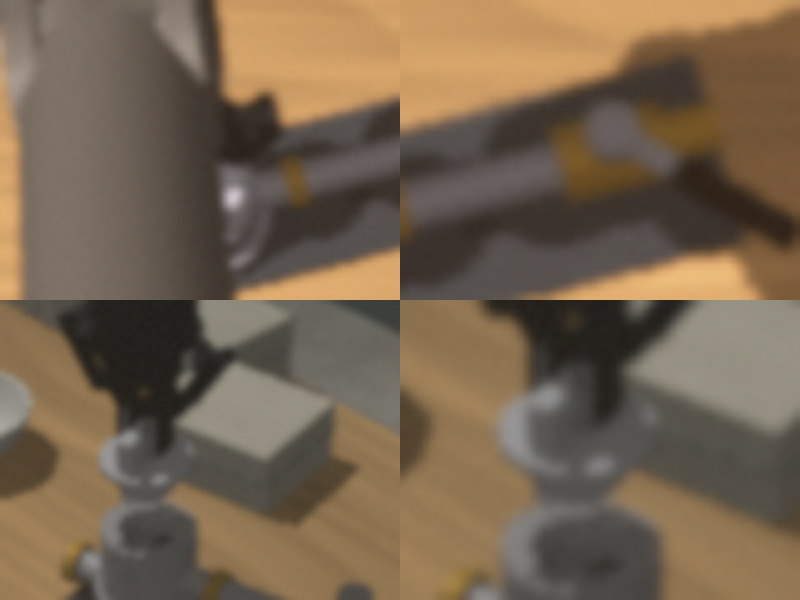

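Side view (lower-right crop): flange spans x 498–655 with centre about (577,437), rim spans x 502–662 with centre about (582,545), and the cap hangs upright over the mouth. I compare the two in world coordinates.

```bash
python3 - <<'E'
from h import *
s=load('side')
S=lambda x,y:((x-400+.5)/6.667-.5+210,(y-300+.5)/6.667-.5+110)
# subpixel-ish: print profile of gray to find flange / rim outline
g=cv2.cvtColor(s['img'],cv2.COLOR_RGB2GRAY)
z=bot.get_obs()['eef_pos'][2]-.0338+.027
f=onz(s,*S(577,437),z);r=onz(s,*S(582,545),.09);print(f,r,f-r,bot.get_obs()['eef_pos'])
for n,P in(('flange',(0.6045,.1125,z)),('rim',(.6045,.1125,.09)),('flange@tcp',(*bot.get_obs()['eef_pos'][:2],z))):
    u=proj(s,P);print(n,u.round(2),'crop',((u-[210,110]+.5)*6.667+[400,300]).round(0))
for v in range(124,150,2): print(v,g[v,220:256])
E
```

```text
[0.60081731 0.10737964 0.15294334] [0.60768972 0.11201399 0.09      ] [-0.00687241 -0.00463436  0.06294334] [0.60388057 0.11240021 0.15974334]
flange [235.86 128.87] crop [576. 429.]
rim [235.96 146.69] crop [576. 548.]
flange@tcp [235.72 128.97] crop [575. 430.]
124 [135 132 130 128 127 127 129 132 129 126 133 141 142 132 110  86  72  67
  59  46  38  37  42  59  78  87  87  87  88  92  98 103 112 122 131 137]
126 [133 135 136 136 136 140 145 145 137 121 114 115 113 100  87  78  73  67
  60  43  37  41  55  70  79  87  96 102  93  86  84  83  85  88  92  98]
128 [124 126 128 131 137 145 149 147 134 110  92  87  84  80  77  73  70  66
  62  55  59  67  77  81  84  86  92  99  94  87  84  85  82  83  84  83]
130 [122 123 122 124 129 140 147 147 136 112  94  86  84  79  77  76  76  76
  77  80  82  84  84  84  85  83  83  82  80  80  81  82  81  81  82  82]
132 [126 125 124 124 125 127 134 142 139 122 101  91  85  82  80  79  82  83
  85  87  89  89  85  85  85  85  83  80  76  78  79  79  78  77  77  78]
134 [124 126 125 126 124 120 116 118 122 124 121 116 106 101  97  90  86  95
 110
[... 426 characters left out ...]
01 101  99  96  95  95
  94  94 100 110 117 122 127 129 127 127 125 125 125 123 123 120 116 111]
142 [128 125 123 123 122 124 124 126 126 125 125 120 112 106 101 100  97  95
  92  85  81  83  86  91 100 110 117 125 127 128 127 126 124 124 125 122]
144 [129 129 129 128 126 126 128 129 127 121 106  89  83  77  74  75  75  77
  76  74  76  77  77  76  75  76  83  93 106 119 128 128 128 127 126 125]
146 [126 125 126 128 129 129 128 128 122 106  83  71  70  68  69  72  73  72
  72  71  72  72  72  72  73  72  74  77  87 109 123 130 129 130 128 128]
148 [127 127 127 125 122 120 124 126 123 112  92  71  63  65  66  66  66  67
  66  66  64  63  67  70  73  73  72  76  84 103 120 127 129 130 130 130]
```

>>> {"op": "servo_tool", "data": {
  "motion": [
    [[-0.001, 0, 0.005, 0, 0, 0, 0], [-0.002, -0.001, 0.012, 0, 0, 0, 0], [-0.002, -0.001, 0.018, 0, 0, 0, 0], [-0.002, -0.001, 0.024, 0, 0, 0, 0], [-0.002, -0.001, 0.03, 0, 0, 0, 0], [-0.002, -0.001, 0.034, 0, 0, 0, 0], [-0.002, -0.001, 0.038, 0, 0, 0, 0], [-0.002, -0.001, 0.042, 0, 0, 0, 0], [-0.002, -0.001, 0.045, 0, 0, 0, 0], [-0.002, -0.001, 0.045, 0, 0, 0, 0]]
  ]
}}

```text
t: 10.23
eef_pos: [0.6055, 0.1123, 0.1141]
tool_rot: [-0.0, -0.129, 0.992, -0.0]
contact_force: [-0.9, 0.1, -2.4]
gripper_width: 0.145
grasp_force: 88.3
```

```bash
python3 go.py .606 .112 .1 194.8
```

```text
t 10.23 p [0.6055 0.1123 0.1141] yaw -165.2 F [-0.9  0.1 -2.4] q [-0.43  0.52  0.2   1.81 -0.13  0.83  1.66]
shift [-0.0004, -0.0004, 0.0141] turn [-0.009, -0.003, 0.0]
```

>>> {"op": "servo_tool", "data": {
  "motion": [
    [[0, 0, 0.003, 0, 0, 0, 0], [0, 0, 0.006, 0, 0, 0, 0], [0, 0, 0.008, 0, 0, 0, 0], [0, 0, 0.01, 0, 0, 0, 0], [0, 0, 0.012, 0, 0, 0, 0], [0, 0, 0.013, 0, 0, 0, 0], [0, 0, 0.014, 0, 0, 0, 0], [0, 0, 0.014, 0, 0, 0, 0]]
  ]
}}

```text
t: 10.9
eef_pos: [0.6065, 0.1124, 0.1017]
tool_rot: [0.001, -0.129, 0.992, -0.0]
contact_force: [-1.6, -0.7, 8.3]
gripper_width: 0.147
grasp_force: 89.7
```

```bash
python3 go.py .606 .112 .1 194.8; python3 -c "
from station import bot;print(bot.get_obs()['torque'])"
```

```text
t 10.9 p [0.6065 0.1124 0.1017] yaw -165.21 F [-1.6 -0.7  8.3] q [-0.43  0.53  0.19  1.82 -0.13  0.8   1.66]
shift [0.0006, -0.0003, 0.0017] turn [-0.007, 0.022, -0.002]
[-0.05944444  0.61638103 -0.01396169]
```

>>> {"op": "servo_tool", "data": {
  "motion": [
    [[0, 0, 0.001, 0, 0, 0, 0], [0, 0, 0.002, 0, 0, 0, 0], [0, 0, 0.003, 0, 0, 0, 0], [0, 0, 0.003, 0, 0, 0, 0], [0, 0, 0.003, 0, 0, 0, 0]]
  ]
}}

```text
t: 11.32
eef_pos: [0.6065, 0.1124, 0.1005]
tool_rot: [0.001, -0.129, 0.992, 0.0]
contact_force: [-6.5, -1.9, 21.0]
gripper_width: 0.143
grasp_force: 91.4
```

```bash
python3 go.py .606 .112 .1 194.8; python3 -c "
from station import bot;print(bot.get_obs()['torque'])"
```

```text
t 11.32 p [0.6065 0.1124 0.1005] yaw -165.23 F [-6.5 -1.9 21. ] q [-0.43  0.53  0.19  1.82 -0.14  0.8   1.66]
shift [0.0006, -0.0002, 0.0005] turn [-0.001, 0.026, -0.006]
[-0.09944902  1.7410163   0.10407022]
```

>>> {"op": "servo_tool", "data": {
  "motion": [
    [[0.0005, 0, 0, 0, 0, 0.6, 0], [0.001, 0, 0, 0, 0, 1.5, 0], [0.001, 0, 0, 0, 0, 2.4, 0], [0.001, 0, 0, 0, 0, 3.3, 0], [0.001, 0, 0, 0, 0, 4.2, 0], [0.001, 0, 0, 0, 0, 5.1, 0], [0.001, 0, 0, 0, 0, 6, 0], [0.001, 0, 0, 0, 0, 7, 0], [0.001, 0, 0, 0, 0, 8, 0], [0.001, 0, 0, 0, 0, 9, 0], [0.001, 0, 0, 0, 0, 10, 0], [0.001, 0, 0, 0, 0, 11, 0], [0.001, 0, 0, 0, 0, 12, 0], [0.001, 0, 0, 0, 0, 13, 0], [0.001, 0, 0, 0, 0, 14, 0], [0.001, 0, 0, 0, 0, 14.6, 0], [0.001, 0, 0, 0, 0, 15.2, 0], [0.001, 0, 0, 0, 0, 15.2, 0]]
  ]
}}

```text
t: 12.82
eef_pos: [0.6079, 0.1125, 0.1005]
tool_rot: [0.003, 0.51, 0.86, 0.002]
contact_force: [0.2, -0.8, 14.9]
gripper_width: 0.147
grasp_force: 90.6
```

```bash
python3 go.py .606 .112 .1 110; python3 -c "
from station import bot;print(bot.get_obs()['torque'])"
```

```text
t 12.82 p [0.6079 0.1125 0.1005] yaw 118.65 F [ 0.2 -0.8 14.9] q [-0.68  0.58  0.54  1.84 -0.4   0.82  0.56]
shift [0.0005, -0.0019, 0.0005] turn [0.077, 0.025, 1.729]
[-0.00859102  0.17728633 -0.07448752]
```

>>> {"op": "servo_tool", "data": {
  "motion": [
    [[0, 0, 0, 0, 0, 0.3, 0], [0, 0, 0, 0, 0, 0.6, 0], [0, 0, 0, 0, 0, 0.9, 0], [0, 0, 0, 0, 0, 1.2, 0], [0, 0, 0.0005, 0, 0, 1.2, 0], [0, 0, 0.001, 0, 0, 1.2, 0]]
  ]
}}

```text
t: 13.32
eef_pos: [0.6083, 0.1125, 0.1004]
tool_rot: [0.003, 0.552, 0.834, 0.002]
contact_force: [-3.7, -1.1, 26.5]
gripper_width: 0.144
grasp_force: 92.7
```

```bash
python3 go.py; python3 -c "
from station import bot;print(bot.get_obs()['torque'])"
```

```text
t 13.32 p [0.6083 0.1125 0.1004] yaw 112.93 F [-3.7 -1.1 26.5] q [-0.69  0.59  0.56  1.84 -0.42  0.82  0.48]
[-0.17650465  0.93351105  0.87024768]
```

>>> {"op": "servo_tool", "data": {
  "motion": [
    [[0, 0, 0, 0, 0, 0.2, 0], [0, 0, 0, 0, 0, 0.4, 0], [0, 0, 0, 0, 0, 0.4, 0], [0, 0, 0, 0, 0, 0.4, 0]]
  ]
}}

```text
t: 13.65
eef_pos: [0.6084, 0.1125, 0.1005]
tool_rot: [0.003, 0.566, 0.824, 0.002]
contact_force: [-2.1, -1.0, 21.2]
gripper_width: 0.141
grasp_force: 95.2
```

```bash
python3 go.py; python3 -c "
from station import bot;print(bot.get_obs()['torque'])"; python3 - <<'E'
from h import *
a=snap('top','t5.png')['img'];b=snap('side','s5.png')['img']
r=lambda i,x,y,w,h:cv2.resize(i[y:y+h,x:x+w,::-1],(400,300),interpolation=cv2.INTER_CUBIC)
cv2.imwrite('pics/crop5.png',np.vstack([np.hstack([r(a,120,60,240,180),r(a,225,115,60,45)]),np.hstack([r(b,180,90,160,120),r(b,210,120,60,45)])]))
E
```

```text
t 13.65 p [0.6084 0.1125 0.1005] yaw 111.06 F [-2.1 -1.  21.2] q [-0.7   0.59  0.57  1.84 -0.42  0.82  0.45]
[-0.29715335  0.52536552  1.54806805]
```

View pics/crop5.png

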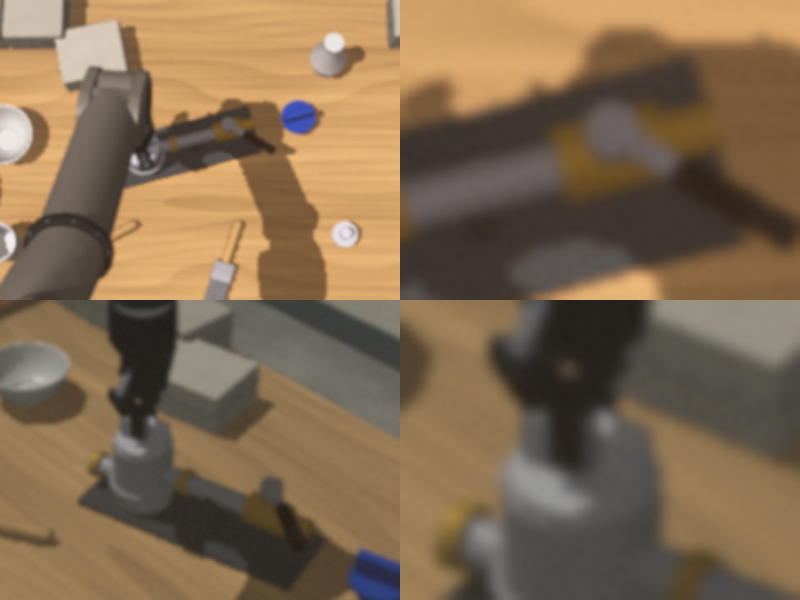

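The pictures show the cap's flange flat on the pot rim (side crop around 580,470) and the lever still about 45°. Twist torque rose to 1.5 N m, so the cap is on its stop, pressed with about 21 N. I hold briefly, then hand in.

>>> {"op": "servo_tool", "data": {
  "motion": [
    [[0, 0, 0, 0, 0, 0, 0], [0, 0, 0, 0, 0, 0, 0], [0, 0, 0, 0, 0, 0, 0], [0, 0, 0, 0, 0, 0, 0], [0, 0, 0, 0, 0, 0, 0], [0, 0, 0, 0, 0, 0, 0]]
  ]
}}

```text
t: 14.25
eef_pos: [0.6084, 0.1125, 0.1005]
tool_rot: [0.003, 0.566, 0.824, 0.002]
contact_force: [-1.4, -0.7, 22.3]
gripper_width: 0.14
grasp_force: 95.2
```

```bash
python3 go.py; python3 -c "
from station import bot;o=bot.get_obs();print(o['torque'],o['grasp_force']);
F=o['contact_force'][2]
if F>15 and abs(o['eef_pos'][2]-.1005)<.0008: print(bot.hand_in())"
```

```text
t 14.25 p [0.6084 0.1125 0.1005] yaw 111.07 F [-1.4 -0.7 22.3] q [-0.7   0.59  0.57  1.84 -0.42  0.82  0.45]
[-0.29692964  0.55752425  1.53993753] 95.17006029607728
the job is handed in; nothing more can be done
None
```

I handed the job in at 14.25 s: the lever measures 43–45° open, and the cap is twisted clockwise to its stop, still gripped and pressed home with about 22 N.

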